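# Reset the sprung belt idler of a pillar drill to its scale mark

### The arm

A 7-joint arm with a two-finger parallel gripper is mounted at the origin on the work surface. World frame = base frame: x ahead of the robot, y to its left, z up, the work surface at z = 0. Lengths are in m, angles in rad, forces in N, time in s.
With the tool pointing down it reaches from about 0.4 to 0.875 m from the base axis. Payload 19.3 kg.
Tool frame: the origin (TCP) lies at the very end of the fingers, on their centre line; the grasp point (between the pads) lies 19 mm behind it; z points along the fingers, x is the direction in which the jaws open and shut, and the axes are right-handed (so a half turn about z gives the same grasp; the last joint's range is limited). The gripper opens to 85 mm and grips with 20 to 120 N. Pads are 22 mm wide; open, the fingers measure 114 mm over their backs; the gripper's body (76 mm by 85 mm) begins 54 mm behind the grasp point. The pads swing forward as they close: fully open they stand 13 mm farther back than shut.
Start: joints at [1.095, 0.521, -0.036, 1.599, 0.021, 1.021, -0.113], TCP at [0.247, -0.574, 0.231] pointing down, gripper open.
Joint ranges: [-2.91, 2.91], [-0.3, 2.13], [-1.5, 1.42], [0.17, 2.43], [-1.26, 4.41], [0.16, 1.93], [-2.52, 2.52]. Speed limits (rad/s): [1.89, 1.89, 2.39, 2.39, 3.01, 3.01, 3.01].

### API

Orientations are given as [roll, pitch, yaw] about the fixed x, y, z axes, in that order (R = Rz(yaw) Ry(pitch) Rx(roll)).
In Python, from workcell import observe, eyes, job_done gives the robot as it stands. The module is installed in compiled form; this text tells all that it offers.
- The arm moves only by the shell command python3 -m pendant 'ROWS' [FORCE]. ROWS is JSON, a list of rows, each an object of numbers: "dx", "dy", "dz": the shift along the tool's x, y, z in mm; "ax", "ay", "az": the turn, a rotation vector about the tool's x, y, z in degrees; "claw": the finger opening in mm, from 0 to 85.4. A call has 1 to 10 rows; each row is the pose to reach, as a shift and turn from the pose commanded when the call began, along the tool's axes at that moment; what a row does not reach only later rows make up. A row lasts 1/12 s, in which the tool goes at most 41.7 mm and 7.16 degrees, less where a joint would pass 70% of its speed; a pose out of reach is approached as far as the arm can. A call with a gripper value outside its range is refused whole. The fingers move at their own pace and stop on an object; FORCE is the grip in N (left out, the last holds). Time passes only in rows, so rows that repeat a pose let the fingers close. It gives the time, the measured TCP pose, the force and the opening at its end, in the units of the state.
- observe(): the state, without advancing time (a new reading comes with each control period).
- eyes.grab_frame(name): name is "scene" or "top"; returns a dict with "image" (420x560x3 uint8, blue, green, red), "fovy" (degrees; the focal length in pixels is half the picture's height over the tangent of half this angle, whatever the lens; pixels are square), "cx", "cy" (the principal point, pixels), "view" (4x4, takes a point from world to camera coordinates). Camera axes: x right, y up, looking along -z (the intrinsics and any distortion apply to the point x, -y, -z); pixel columns grow to the right and rows downward; lengths in m; the calibration is good to about 2 mm. A picture is of the moment at which its call begins. There is no depth.
- job_done(): hands the job in, once; it reports no verdict.
The state is a dict: "clock": time; "qpos": joint angles; "qd": joint speeds; "joint_efforts": joint torques, N m; "position": TCP position; "tool_rot": TCP orientation; "force": force on the tool from outside, world axes, zero at the start; "moment": the same for the moment, N m; "grip_width": finger opening in m.
Only numpy, scipy, OpenCV 4.12 (cv2) and the standard library are available. Lean on these libraries where they do the work, as an engineer would, in place of code of your own. Each camera call takes 0.05 s, during which the arm holds its last target.

### The job

The belt is off this drill's belt case and the sprung idler arm has to be set for the next belt. First take the spanner out of the arm's way and put it flat in the blue tool tray; then push the pawl's red tail aside until the arm has swung fully home, and push the arm round again against its spring until the ratchet holds it, let go, with the red pointer inside the green band. Do not shift the green band, and leave the oil bottle, screw tin and bearing standing where they are.

Things in the scene. Friction and masses are not known exactly. Their poses are not given: they have to be found in the camera images.
- case: grey cast belt case of a pillar drill lying on the bench, lid and belt off: a flat tray 300 (x) x 470 (y) mm, floor 12 mm thick, rim 36 mm high, fixed. Origin: centre of its underside, on the bench; x away from the robot, y left, z up. A white scale 42 mm high lies on the far (+x) side of the arm's pivot; a far stop post of the arm, radius 6, 55 mm high, at (68, 10) mm in this frame.
- spindle_pulley (a point): top centre of the large stepped pulley fixed in the case: radius 55 mm, body 67 mm and shaft end 74 mm above the bench
- motor_pulley (a point): top centre of the small stepped pulley fixed in the case: radius 40 mm, body 67 mm and shaft end 74 mm above the bench
- tensioner (a joint): sprung idler arm, about the upright pivot; rad, 0 = home, grows clockwise from above, ends at 0.91. A spring turns it to 0 (5 N at the roller near 0, 11 N at 0.85); freed, it takes some 2 s to swing home. A ratchet holds it every 6 degrees (0, 0.105, 0.209 .. 0.838): pushed, it clicks on; let go, it falls back to the last notch passed. Push 0.02 to 0.07 past a notch. It starts held at 0.84.
- pivot (a point): axis of the idler arm's pivot, at (30, -55) mm in the case's frame, 30 mm above the bench. Its x axis points along the arm to the roller. The arm is blue, 22 mm wide, its underside 47 and top 55 mm above the bench, 130 mm from pivot to roller; the pivot's nut tops at 63 mm.
- roller_mid (a point): centre of the black idler roller at the arm's end: radius 25 mm, from 15 to 45 mm above the bench, free to spin; the arm lies above it. It is pushed round the pivot, along a circle of radius 130 mm, clockwise from above; this frame's x axis points from pivot to roller, its -y axis the way to push. Home, the roller is at (-45, 51) mm in the case's frame.
- pointer (a point): tip of the red pointer carried by the arm, 92 mm from the pivot, 48 mm above the bench, over the scale
- band (a joint): where on the scale the middle of the green band stands, in the same rad as the arm (tensioner), so the pointer is at the middle of the band when both are equal. The band is 9 degrees (0.157 rad) wide, so one or two notches lie in it. Set by the last worker, held only by friction; do not move it.
- band_mid (a point): middle of the green band, taken 92 mm from the pivot, 48 mm above the bench, so that it meets the pointer's tip. The green segment itself lies 92 to 109 mm from the pivot, 43 mm high, with a small screw to 49 mm.
- pawl (a joint): the ratchet pawl turns about its own upright pivot near the motor pulley; rad, about 0.03 = fallen into a notch, over 0.13 the arm is free, stops at 0.35. A light spring presses it in; positive = counter-clockwise from above.
- pawl_tail (a point): the upright red pin (radius 7 mm, from 18 to 54 mm above the bench) on the pawl's tail, 66 mm from the pawl's pivot; this is its axis, 36 mm above the bench. Pushed about 15 mm towards the case's -y side (to the right seen from the robot), with 5 to 8 N, it lifts the pawl out and the arm swings home; it springs back when let go.
- spanner_mid (a point): loose steel spanner 160 mm long lying flat on the case's floor where the arm swings; mid point of its shank, half-way up: 15.5 mm above the bench at the start. x runs along it towards the open jaw (38 mm wide), z up; shank 17 mm wide, 7 mm thick; ring end 32 mm across, 8 mm thick. 0.11 to 0.18 kg.
- tool_tray: blue open steel tool tray on the bench to the left or right of the case, 220 (x) x 130 (y) x 28 mm high, walls and floor 4 mm; origin under its centre, fixed. The spanner fits in it lengthwise, along x.
- parts_bin: grey plastic bin of nuts on the other side of the case, 180 x 120 x 50 mm, fixed; not used. Origin under its centre.
- oil_bottle: yellow oil bottle standing in the case near its robot-side rim, radius 18, 105 mm high; loose bystander. Origin: centre of its underside.
- screw_tin: brass tin standing in the case near its far rim, radius 22, 36 mm high; loose bystander. Origin: centre of its underside.
- bearing: steel ball bearing lying in the case near its robot-side rim, outer radius 20, 14 mm high; loose bystander. Origin: centre of its underside.
There are look-alikes about, which are no part of the job. Of the things shaped like the part that bears spanner_mid, the bare steel one is meant.

How it is judged:
By the outcome, as a careful person would: the job done as asked, in the order asked, and still so for the second after the job is handed in, with the robot touching nothing.
It also fails if it takes over 72 s, if anything falls off the work surface, if the arm or the gripper's body presses on something with over 40 N, if the wrist force passes 120 N, or if a joint passes its speed limit or range.

## Working session

There is one attempt and no reset: what is moved stays moved. The work goes in short steps, Python scripts to look and compute and a shell command to move; the robot and the scene stay as the last step left them, time stands still between calls to the robot, and variables do not carry over. Pictures are saved under pics/ and viewed, and the job is handed in when it is done.

```bash
mkdir -p pics
cat > h.py <<'E'
import numpy as np, cv2
from workcell import observe, eyes, job_done
def grab(name,fn=None):
    f=eyes.grab_frame(name)
    if fn: cv2.imwrite('pics/'+fn,f['image'])
    return f
E
python3 - <<'E'
from h import *
import pickle
for n in ['scene','top']:
    f=grab(n,n+'0.png'); pickle.dump(f,open(n+'0.pkl','wb'))
    print({k:v for k,v in f.items() if k!='image'})
print(observe())
E
```

```text
{'fovy': 54.16905292365012, 'cx': 285.16181862687705, 'cy': 215.53844230999314, 'view': array([[ 0.43073046,  0.90244567, -0.0079422 , -0.22628631],
       [-0.6726454 ,  0.32689087,  0.66384526,  0.27432609],
       [ 0.60168052, -0.28059609,  0.74782778, -1.36385381],
       [ 0.        ,  0.        ,  0.        ,  1.        ]])}
{'fovy': 55.17309037026648, 'cx': 283.10024316486164, 'cy': 207.22799765347503, 'view': array([[-0.01194062, -0.99983428, -0.01374156,  0.01021532],
       [ 0.99431418, -0.01332672,  0.10564902, -0.5382965 ],
       [-0.10581464, -0.01240191,  0.99430853, -1.19250747],
       [ 0.        ,  0.        ,  0.        ,  1.        ]])}
{'clock': 0.1, 'qpos': array([ 1.09475922,  0.52195548, -0.03631267,  1.599934  ,  0.02121648,
        1.02109574, -0.11278487]), 'qd': array([-0.00101481, -0.00069962,  0.00033339, -0.00147856,  0.00052336,
        0.00154694, -0.00028668]), 'joint_efforts': array([ 5.59825567e-03, -9.28480625e+01,  1.98515542e+00, -3.70532835e+01,
        1.81739306e-02,  5.26330783e-03,  2.73915555e-05]), 'position': array([ 0.24658423, -0.57398183,  0.23078887]), 'tool_rot': array([ 3.14150147e+00,  1.00309509e-03, -1.16495960e+00]), 'force': array([ 0.05539611, -0.45840941, -0.57522502]), 'moment': array([0.02601154, 0.0385217 , 0.04071077]), 'grip_width': 0.08569709501808516}
```

View pics/scene0.png

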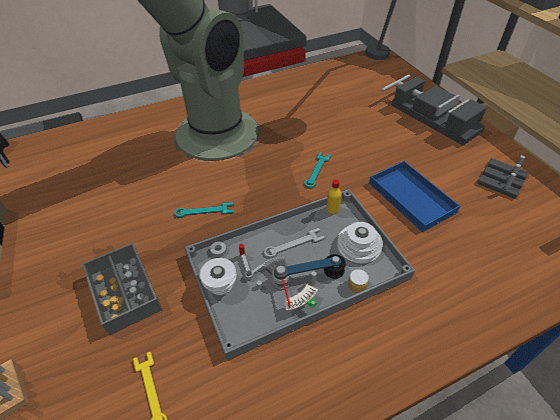

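View pics/top0.png

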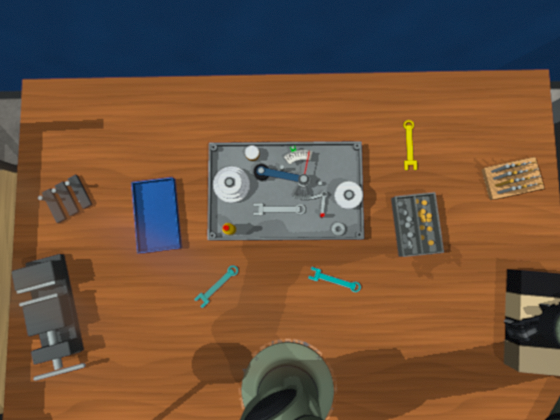

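Run:
```python
import pickle,cv2
for n,(x0,y0,x1,y1) in {'scene':(180,185,420,355),'top':(200,135,375,250)}.items():
    im=pickle.load(open(n+'0.pkl','rb'))['image'][y0:y1,x0:x1]
    s=min(800/im.shape[1],600/im.shape[0]); print(n,s)
    cv2.imwrite(f'pics/{n}0c.png',cv2.resize(im,None,fx=s,fy=s,interpolation=cv2.INTER_CUBIC))
```

```text
scene 3.3333333333333335
top 4.571428571428571
```

View pics/scene0c.png

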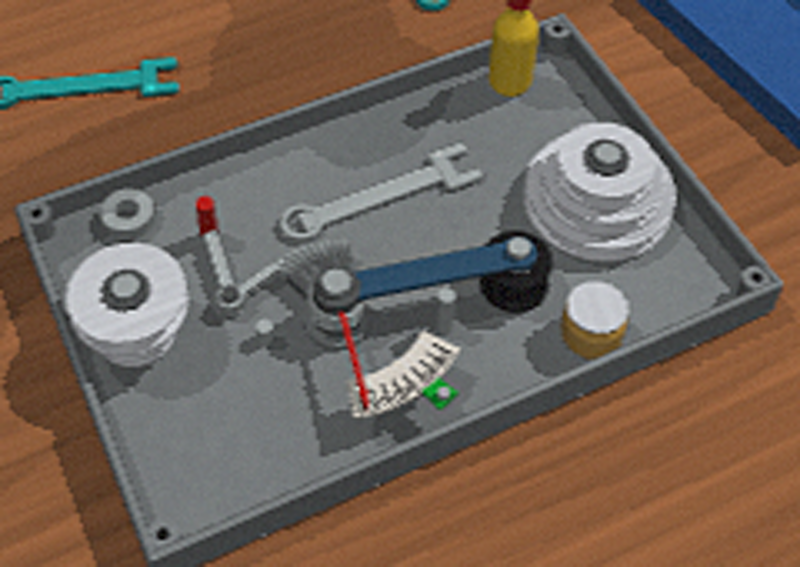

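View pics/top0c.png

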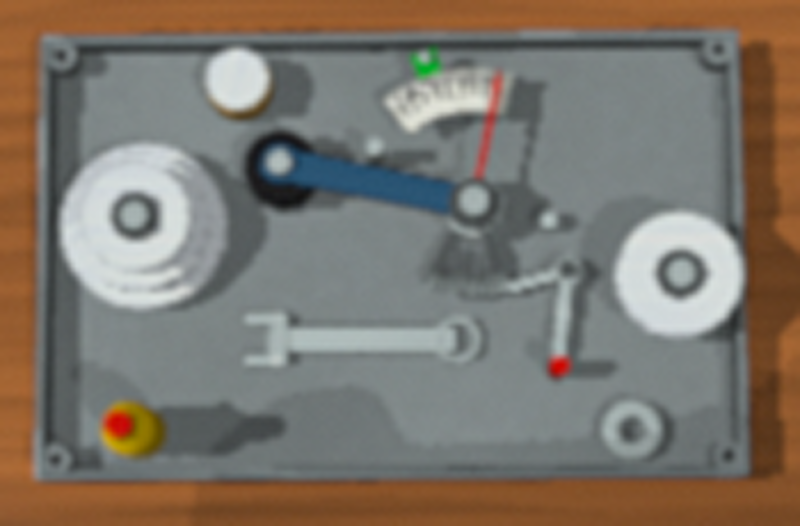

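```bash
cat >> h.py <<'E'
import pickle
CAM={n:{k:v for k,v in pickle.load(open(n+'0.pkl','rb')).items() if k!='image'} for n in ('scene','top')}
def foc(c): return 210/np.tan(np.radians(c['fovy'])/2)
def proj(n,P):
    c=CAM[n]; p=np.atleast_2d(P)@c['view'][:3,:3].T+c['view'][:3,3]
    f=foc(c); return np.c_[c['cx']+f*p[:,0]/-p[:,2], c['cy']-f*p[:,1]/-p[:,2]]
def ray(n,px,z):
    c=CAM[n]; f=foc(c); R=c['view'][:3,:3]; t=c['view'][:3,3]
    d=R.T@np.array([(px[0]-c['cx'])/f,-(px[1]-c['cy'])/f,-1]); o=-R.T@t
    return o+d*(z-o[2])/d[2]
def tc(x,y): return (x/4.571428+200,y/4.571428+135)
def sc(x,y): return (x/3.33333+180,y/3.33333+185)
E
python3 - <<'E'
from h import *
from scipy.optimize import least_squares
C=np.array([[150,235],[150,-235],[-150,-235],[-150,235]])/1e3
T=np.array([tc(40,38),tc(740,32),tc(752,477),tc(36,478)])
S=np.array([sc(783,287),sc(148,552),sc(18,207),sc(567,14)])
print([ray('top',p,.036).round(4) for p in T]); print([ray('scene',p,.036).round(4) for p in S])
def W(v): 
    c,s=np.cos(v[2]),np.sin(v[2]); return np.c_[C@np.array([[c,-s],[s,c]]).T+v[:2],np.full(4,.036)]
for cams in (('top',),('scene',),('top','scene')):
    r=least_squares(lambda v:np.concatenate([(proj(n,W(v))-(T if n=='top' else S)).ravel() for n in cams]),[.56,0,0])
    print(cams,r.x.round(4),r.fun.round(1))
E
```

```text
[array([0.7386, 0.2299, 0.036 ]), array([ 0.7353, -0.2405,  0.036 ]), array([ 0.4379, -0.2386,  0.036 ]), array([0.443 , 0.2303, 0.036 ])]
[array([0.7459, 0.2284, 0.036 ]), array([ 0.7343, -0.2354,  0.036 ]), array([ 0.4454, -0.2318,  0.036 ]), array([0.4496, 0.2349, 0.036 ])]
('top',) [ 0.5888 -0.0047 -0.0075] [ 0.3 -0.6  0.1 -0.5  0.   0.3 -0.4  0.8]
('scene',) [ 0.592  -0.     -0.0177] [ 1.4 -0.5 -0.5  1.9 -1.1 -2.2  0.2 -1.1]
('top', 'scene') [ 0.5907 -0.0017 -0.0133] [-0.4 -1.6 -0.6 -0.7 -1.3  0.1 -1.6 -0.2  0.4 -1.1 -1.   2.1 -2.1 -1.9
 -1.  -1.3]
```

Run:
```python
from h import *
def show(l,t,s,z):
    a=ray('top',tc(*t),z) if t else None; b=ray('scene',sc(*s),z) if s else None
    def cf(p,v=(.5888,-.0047,-.0075)):
        c,s=np.cos(v[2]),np.sin(v[2]); d=p[:2]-v[:2]; return (np.array([c*d[0]+s*d[1],-s*d[0]+c*d[1]])*1e3).round(1)
    print(l,'top',a[:2].round(4) if t else '',cf(a) if t else '','scene',b[:2].round(4) if s else '',cf(b) if s else '')
show('nut',(474,200),(337,282),.063)
show('post',(374,146),(447,296),.055)
show('rollernut',(279,161),(519,245),.060)
show('pin',(559,366),(205,202),.054)
show('pawlpivot',(569,268),(229,295),.03)
show('spjaw',(268,339),(458,172),.016)
show('spring',(460,339),(300,222),.016)
show('pointertip',(499,76),(366,406),.048)
show('bandscrew',(427,60),(443,392),.049)
show('spindle',(136,216),(606,156),.074)
show('motor',(681,272),(125,290),.074)
show('bottle top',(119,424),(520,2),.105)
show('bearing',(634,430),(127,210),.026)
show('tin',(239,80),(598,306),.048)
im=pickle.load(open('top0.pkl','rb'))['image'][165:260,120:215]
cv2.imwrite('pics/tray0.png',cv2.resize(im,None,fx=6,fy=6,interpolation=cv2.INTER_CUBIC))
```

```text
nut top [ 0.619  -0.0592] [ 30.6 -54.3] scene [ 0.6237 -0.0565] [ 35.3 -51.6]
post top [0.6573 0.0055] [68.5 10.7] scene [0.6615 0.0079] [72.6 13.1]
rollernut top [0.6472 0.0677] [57.9 72.8] scene [0.649  0.0709] [59.6 76. ]
pin top [ 0.5108 -0.1128] [ -77.2 -108.7] scene [ 0.5146 -0.1102] [ -73.5 -106. ]
pawlpivot top [ 0.5781 -0.1229] [  -9.8 -118.3] scene [ 0.5802 -0.1202] [  -7.8 -115.6]
spjaw top [0.5348 0.0788] [-54.6  83.1] scene [0.5437 0.0826] [-45.8  86.9]
spring top [ 0.5331 -0.0501] [-55.4 -45.8] scene [ 0.5342 -0.0457] [-54.2 -41.4]
pointertip top [ 0.7047 -0.0779] [116.5 -72.3] scene [ 0.7089 -0.0762] [120.7 -70.6]
bandscrew top [ 0.7161 -0.0303] [127.5 -24.6] scene [ 0.722  -0.0272] [133.4 -21.5]
spindle top [0.6097 0.1593] [ 19.7 164.1] scene [0.6166 0.1603] [ 26.6 165.2]
motor top [ 0.5684 -0.1905] [ -19.  -185.9] scene [ 0.5749 -0.1891] [ -12.5 -184.5]
bottle top top [0.4739 0.1651] [-116.2  168.9] scene [0.4791 0.1662] [-111.   170.1]
bearing top [ 0.4701 -0.1637] [-117.5 -159.9] scene [ 0.4752 -0.1593] [-112.4 -155.4]
tin top [0.7047 0.0947] [115.1 100.3] scene [0.7092 0.0988] [119.6 104.4]
```

View pics/tray0.png

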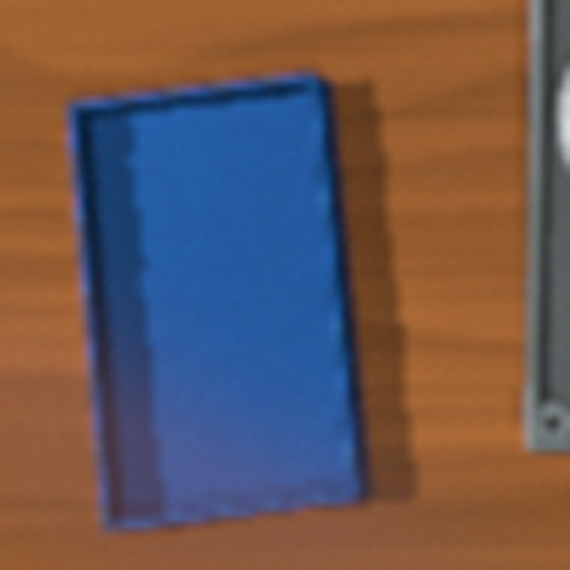

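```bash
cat >> h.py <<'E'
from scipy.spatial.transform import Rotation as Ro
def tgt(x,y,z,yawdeg):
    o=observe(); R=Ro.from_euler('xyz',o['tool_rot'])
    d=R.inv().apply(np.array([x,y,z])-o['position'])*1e3
    rv=(R.inv()*Ro.from_euler('xyz',[np.pi,0,np.radians(yawdeg)])).as_rotvec(degrees=True)
    print('t',round(o['clock'],2),'pos',o['position'].round(4),'d',d.round(1),'rv',rv.round(2),'F',o['force'].round(1),'w',round(o['grip_width']*1e3,1))
def tray(x,y): return (x/6+120,y/6+165)
E
python3 - <<'E'
from h import *
c=[ray('top',tray(*p),.028) for p in ((70,103),(327,75),(371,500),(106,530))]
for p in c: print(p[:2].round(4))
print('mid',np.mean(c,0).round(4)); 
for a,b in ((3,0),(2,1)): d=c[b]-c[a]; print(np.degrees(np.arctan2(d[1],d[0])), np.linalg.norm(d))
tgt(.536,.016,.2,-1)
E
```

```text
[0.6222 0.4683]
[0.6349 0.3363]
[0.4178 0.3104]
[0.4044 0.444 ]
mid [0.5198 0.3897 0.028 ]
6.368328861349452 0.2191447170815725
6.787652475733167 0.21855904227442977
t 0.1 pos [ 0.2466 -0.574   0.2308] d [-427.8 -498.8   31.2] rv [-3.000e-02  5.000e-02 -6.575e+01] F [ 0.1 -0.5 -0.6] w 85.7
```

```bash
R='{"dx":-428,"dy":-499,"dz":0,"az":-65.7,"claw":85}'; python3 -m pendant '[{"dx":-428,"dy":-499,"dz":0,"az":-65.7,"claw":85},{"dx":-428,"dy":-499,"dz":0,"az":-65.7,"claw":85},{"dx":-428,"dy":-499,"dz":0,"az":-65.7,"claw":85},{"dx":-428,"dy":-499,"dz":0,"az":-65.7,"claw":85},{"dx":-428,"dy":-499,"dz":0,"az":-65.7,"claw":85},{"dx":-428,"dy":-499,"dz":0,"az":-65.7,"claw":85},{"dx":-428,"dy":-499,"dz":0,"az":-65.7,"claw":85},{"dx":-428,"dy":-499,"dz":0,"az":-65.7,"claw":85},{"dx":-428,"dy":-499,"dz":0,"az":-65.7,"claw":85},{"dx":-428,"dy":-499,"dz":0,"az":-65.7,"claw":85}]'
python3 -c "
from h import *
tgt(.536,.016,.15,-1)"
```

```text
t 0.1 pos [ 0.2466 -0.574   0.2308] d [-427.7 -498.8   81.2] rv [-3.000e-02  5.000e-02 -6.575e+01] F [ 0.1 -0.5 -0.6] w 85.7schema error: expected keys dx, dy, dz, ax, ay, az, claw
```

```bash
python3 -m pendant '[{"dx":-428,"dy":-499,"dz":0,"ax":0,"ay":0,"az":-65.7,"claw":85},{"dx":-428,"dy":-499,"dz":0,"ax":0,"ay":0,"az":-65.7,"claw":85},{"dx":-428,"dy":-499,"dz":0,"ax":0,"ay":0,"az":-65.7,"claw":85},{"dx":-428,"dy":-499,"dz":0,"ax":0,"ay":0,"az":-65.7,"claw":85},{"dx":-428,"dy":-499,"dz":0,"ax":0,"ay":0,"az":-65.7,"claw":85},{"dx":-428,"dy":-499,"dz":0,"ax":0,"ay":0,"az":-65.7,"claw":85},{"dx":-428,"dy":-499,"dz":0,"ax":0,"ay":0,"az":-65.7,"claw":85},{"dx":-428,"dy":-499,"dz":0,"ax":0,"ay":0,"az":-65.7,"claw":85},{"dx":-428,"dy":-499,"dz":0,"ax":0,"ay":0,"az":-65.7,"claw":85},{"dx":-428,"dy":-499,"dz":0,"ax":0,"ay":0,"az":-65.7,"claw":85}]'
python3 -c "
from h import *
tgt(.536,.016,.15,-1)"
```

```text
clock: 0.93
position: [0.4305, -0.1983, 0.2313]
tool_rot: [3.141, 0.0, -0.01]
force: [0.4, -1.4, 0.3]
grip_width: 0.0852
t 0.93 pos [ 0.4305 -0.1983  0.2313] d [ 103.3 -215.4   81.3] rv [0.01 0.   0.41] F [ 0.4 -1.4  0.3] w 85.2
```

```bash
python3 -m pendant '[{"dx":103,"dy":-215,"dz":110,"ax":0,"ay":0,"az":0.4,"claw":45},{"dx":103,"dy":-215,"dz":110,"ax":0,"ay":0,"az":0.4,"claw":45},{"dx":103,"dy":-215,"dz":110,"ax":0,"ay":0,"az":0.4,"claw":45},{"dx":103,"dy":-215,"dz":110,"ax":0,"ay":0,"az":0.4,"claw":45},{"dx":103,"dy":-215,"dz":110,"ax":0,"ay":0,"az":0.4,"claw":45},{"dx":103,"dy":-215,"dz":110,"ax":0,"ay":0,"az":0.4,"claw":45},{"dx":103,"dy":-215,"dz":110,"ax":0,"ay":0,"az":0.4,"claw":45},{"dx":103,"dy":-215,"dz":110,"ax":0,"ay":0,"az":0.4,"claw":45},{"dx":103,"dy":-215,"dz":110,"ax":0,"ay":0,"az":0.4,"claw":45}]'
python3 - <<'E'
from h import *
tgt(.536,.016,.03,-1)
f=grab('scene','s1.png');g=grab('top','t1.png')
a=f['image'][170:350,180:420];cv2.imwrite('pics/s1c.png',cv2.resize(a,None,fx=3.3333,fy=3.3333,interpolation=cv2.INTER_CUBIC))
a=g['image'][135:250,200:375];cv2.imwrite('pics/t1c.png',cv2.resize(a,None,fx=4.571428,fy=4.571428,interpolation=cv2.INTER_CUBIC))
o=observe()['position'];print(proj('scene',o),proj('top',o), 'crop scene',(proj('scene',o)-[180,170])*3.3333)
E
```

```text
clock: 1.68
position: [0.5368, 0.0135, 0.1207]
tool_rot: [3.142, 0.001, -0.024]
force: [-0.4, -0.7, 0.9]
grip_width: 0.0449
t 1.68 pos [0.5368 0.0135 0.1207] d [-0.7 -2.5 90.7] rv [ 0.    0.09 -0.36] F [-0.4 -0.7  0.9] w 44.9
[[291.50876537 216.5235343 ]] [[279.6267718  204.30349182]] crop scene [[371.69216759 155.07689687]]
```

View pics/s1c.png

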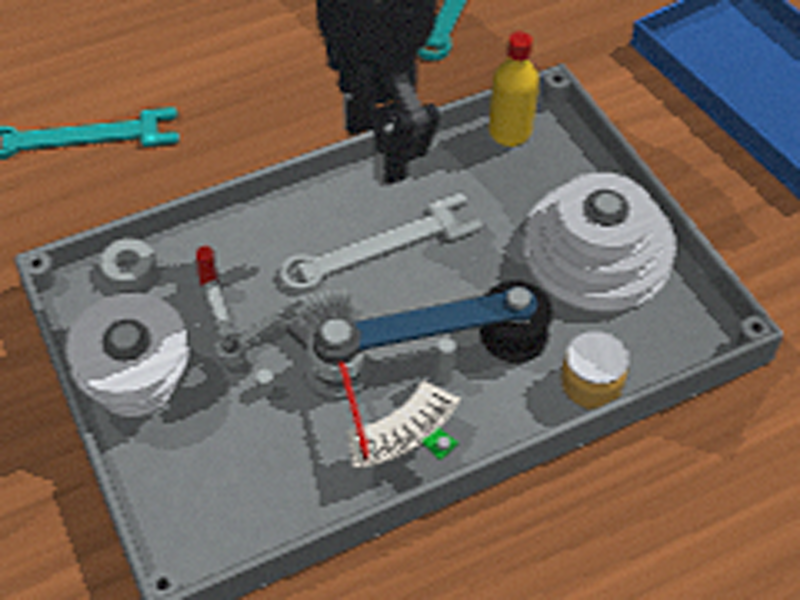

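View pics/t1c.png

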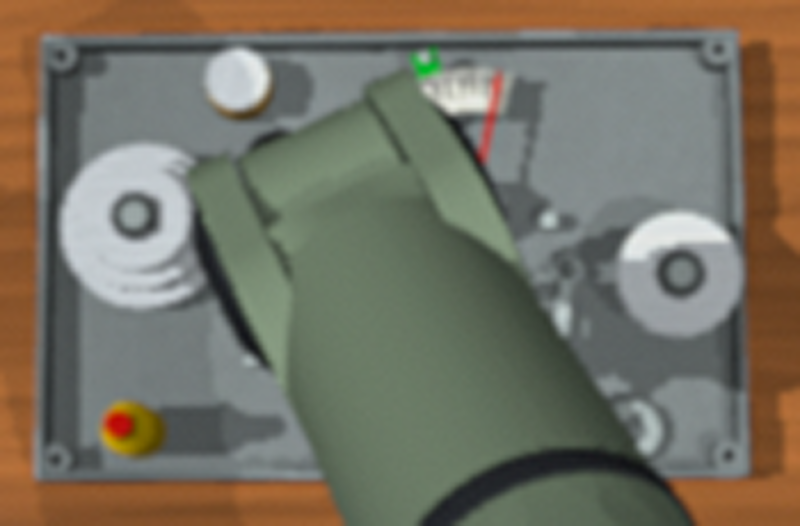

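Run:
```python
from h import *
im=cv2.imread('pics/s1.png')
o=observe(); p=o['position']
cv2.imwrite('pics/s1f.png',cv2.resize(im[190:235,270:330],None,fx=12,fy=12,interpolation=cv2.INTER_CUBIC))
for x in (-.036,-.0225,.0225,.036):
  for y in (-.011,.011):
    print(x,y,((proj('scene',p+[x,y,0])-[270,190])*12).round(0))
```

```text
-0.036 -0.011 [[128. 214.]]
-0.036 0.011 [[228. 178.]]
-0.0225 -0.011 [[157. 259.]]
-0.0225 0.011 [[258. 223.]]
0.0225 -0.011 [[258. 417.]]
0.0225 0.011 [[361. 379.]]
0.036 -0.011 [[290. 466.]]
0.036 0.011 [[394. 427.]]
```

View pics/s1f.png

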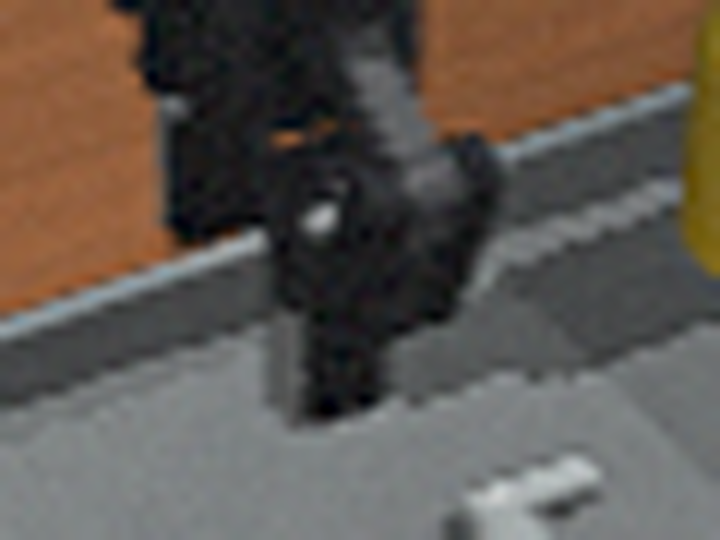

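```bash
python3 -m pendant '[{"dx":-2,"dy":-2,"dz":30,"ax":0,"ay":0,"az":-0.4,"claw":45},{"dx":-2,"dy":-2,"dz":60,"ax":0,"ay":0,"az":-0.4,"claw":45},{"dx":-2,"dy":-2,"dz":85,"ax":0,"ay":0,"az":-0.4,"claw":45},{"dx":-2,"dy":-2,"dz":97,"ax":0,"ay":0,"az":-0.4,"claw":45},{"dx":-2,"dy":-2,"dz":104,"ax":0,"ay":0,"az":-0.4,"claw":45},{"dx":-2,"dy":-2,"dz":106,"ax":0,"ay":0,"az":-0.4,"claw":45},{"dx":-2,"dy":-2,"dz":106,"ax":0,"ay":0,"az":-0.4,"claw":45}]'
python3 - <<'E'
from h import *
tgt(.535,.016,.014,-1)
f=grab('scene','s2.png')
cv2.imwrite('pics/s2c.png',cv2.resize(f['image'][190:290,240:360],None,fx=6,fy=6,interpolation=cv2.INTER_CUBIC))
E
```

```text
clock: 2.37
position: [0.5356, 0.0146, 0.016]
tool_rot: [3.142, -0.001, -0.019]
force: [0.3, 0.1, 0.1]
grip_width: 0.045
t 2.37 pos [0.5356 0.0146 0.016 ] d [-0.6 -1.4  2. ] rv [ 0.   -0.04 -0.08] F [0.3 0.1 0.1] w 45.0
```

View pics/s2c.png

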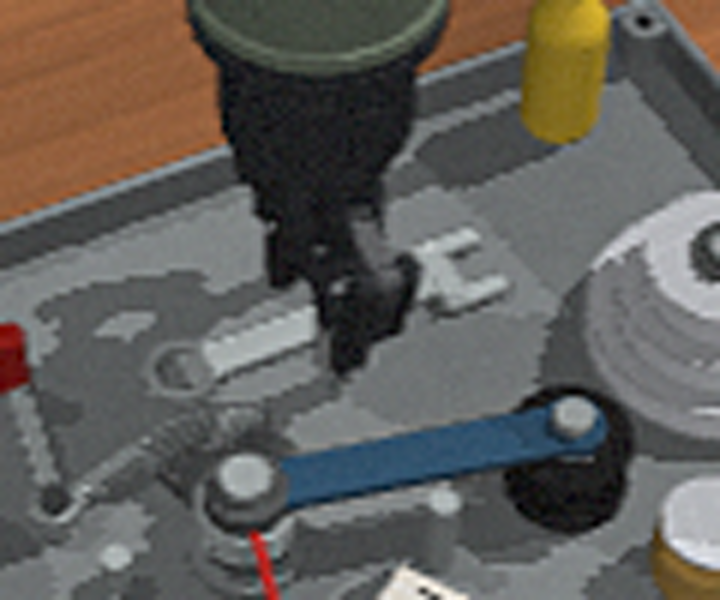

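```bash
python3 -m pendant '[{"dx":0,"dy":0,"dz":1,"ax":0,"ay":0,"az":0,"claw":5},{"dx":0,"dy":0,"dz":1,"ax":0,"ay":0,"az":0,"claw":5},{"dx":0,"dy":0,"dz":1,"ax":0,"ay":0,"az":0,"claw":5},{"dx":0,"dy":0,"dz":1,"ax":0,"ay":0,"az":0,"claw":5},{"dx":0,"dy":0,"dz":1,"ax":0,"ay":0,"az":0,"claw":5},{"dx":0,"dy":0,"dz":1,"ax":0,"ay":0,"az":0,"claw":5},{"dx":0,"dy":0,"dz":1,"ax":0,"ay":0,"az":0,"claw":5}]' 50
python3 -m pendant '[{"dx":0,"dy":0,"dz":-20,"ax":0,"ay":0,"az":0,"claw":5},{"dx":0,"dy":0,"dz":-55,"ax":0,"ay":0,"az":0,"claw":5},{"dx":0,"dy":0,"dz":-95,"ax":0,"ay":0,"az":0,"claw":5},{"dx":0,"dy":0,"dz":-130,"ax":0,"ay":0,"az":0,"claw":5},{"dx":0,"dy":0,"dz":-150,"ax":0,"ay":0,"az":0,"claw":5},{"dx":0,"dy":0,"dz":-150,"ax":0,"ay":0,"az":0,"claw":5}]'
python3 - <<'E'
from h import *
tgt(.521,.390,.17,96.5)
f=grab('scene','s3.png')
cv2.imwrite('pics/s3c.png',cv2.resize(f['image'][120:290,230:400],None,fx=3.5,fy=3.5,interpolation=cv2.INTER_CUBIC))
E
```

```text
clock: 3.0
position: [0.5357, 0.0149, 0.0152]
tool_rot: [3.141, -0.001, -0.018]
force: [-2.3, -0.6, 11.3]
grip_width: 0.0153
clock: 3.5
position: [0.5371, 0.0151, 0.169]
tool_rot: [-3.141, -0.007, -0.019]
force: [0.8, 0.8, -0.5]
grip_width: 0.0148
t 3.5 pos [0.5371 0.0151 0.169 ] d [ -23.1 -374.5   -1.1] rv [  0.32  -0.29 -97.57] F [ 0.8  0.8 -0.5] w 14.8
```

View pics/s3c.png

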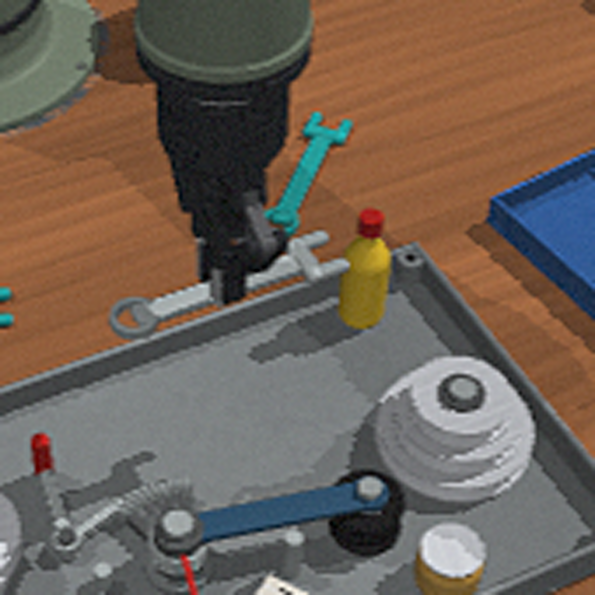

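```bash
python3 -m pendant '[{"dx":-23,"dy":-374,"dz":0,"ax":0,"ay":0,"az":-97.6,"claw":5},{"dx":-23,"dy":-374,"dz":0,"ax":0,"ay":0,"az":-97.6,"claw":5},{"dx":-23,"dy":-374,"dz":0,"ax":0,"ay":0,"az":-97.6,"claw":5},{"dx":-23,"dy":-374,"dz":0,"ax":0,"ay":0,"az":-97.6,"claw":5},{"dx":-23,"dy":-374,"dz":0,"ax":0,"ay":0,"az":-97.6,"claw":5},{"dx":-23,"dy":-374,"dz":0,"ax":0,"ay":0,"az":-97.6,"claw":5},{"dx":-23,"dy":-374,"dz":0,"ax":0,"ay":0,"az":-97.6,"claw":5},{"dx":-23,"dy":-374,"dz":0,"ax":0,"ay":0,"az":-97.6,"claw":5},{"dx":-23,"dy":-374,"dz":0,"ax":0,"ay":0,"az":-97.6,"claw":5},{"dx":-23,"dy":-374,"dz":0,"ax":0,"ay":0,"az":-97.6,"claw":5}]'
python3 -c "
from h import *
tgt(.521,.39,.12,96.5)"
```

```text
clock: 4.38
position: [0.5152, 0.3979, 0.1634]
tool_rot: [-3.138, -0.003, 1.246]
force: [-0.1, 1.6, -0.8]
grip_width: 0.0146
t 4.38 pos [0.5152 0.3979 0.1634] d [-5.8  8.2 43.3] rv [ -0.18  -0.24 -25.14] F [-0.1  1.6 -0.8] w 14.6
```

```bash
python3 -m pendant '[{"dx":-6,"dy":8,"dz":0,"ax":0,"ay":0,"az":-25.1,"claw":5},{"dx":-6,"dy":8,"dz":0,"ax":0,"ay":0,"az":-25.1,"claw":5},{"dx":-6,"dy":8,"dz":20,"ax":0,"ay":0,"az":-25.1,"claw":5},{"dx":-6,"dy":8,"dz":45,"ax":0,"ay":0,"az":-25.1,"claw":5},{"dx":-6,"dy":8,"dz":70,"ax":0,"ay":0,"az":-25.1,"claw":5},{"dx":-6,"dy":8,"dz":80,"ax":0,"ay":0,"az":-25.1,"claw":5},{"dx":-6,"dy":8,"dz":80,"ax":0,"ay":0,"az":-25.1,"claw":5}]'
python3 - <<'E'
from h import *
tgt(.521,.39,.012,96.5)
f=grab('scene','s4.png')
cv2.imwrite('pics/s4c.png',cv2.resize(f['image'][100:270,320:500],None,fx=3.5,fy=3.5,interpolation=cv2.INTER_CUBIC))
E
```

```text
clock: 4.97
position: [0.5233, 0.38, 0.0813]
tool_rot: [-3.138, 0.002, 1.67]
force: [-0.7, -0.1, -0.5]
grip_width: 0.0146
t 4.97 pos [0.5233 0.38   0.0813] d [10.4 -1.  69.3] rv [-0.23  0.12 -0.84] F [-0.7 -0.1 -0.5] w 14.6
```

View pics/s4c.png

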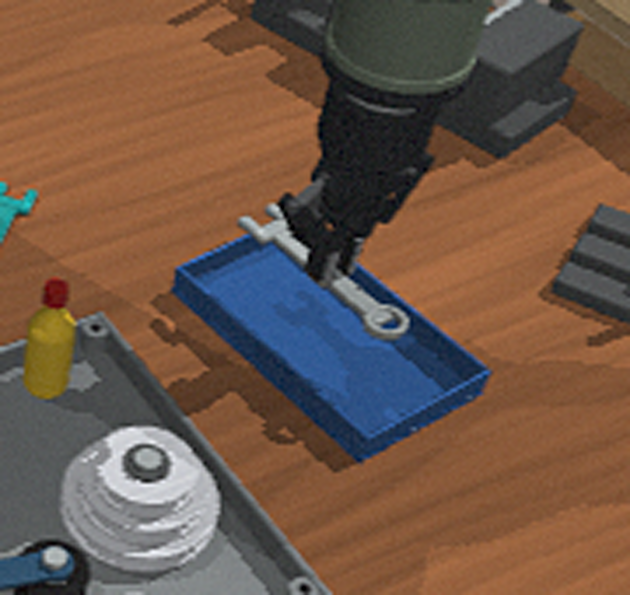

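```bash
python3 -m pendant '[{"dx":10,"dy":-1,"dz":0,"ax":0,"ay":0,"az":-0.8,"claw":5},{"dx":10,"dy":-1,"dz":25,"ax":0,"ay":0,"az":-0.8,"claw":5},{"dx":10,"dy":-1,"dz":45,"ax":0,"ay":0,"az":-0.8,"claw":5},{"dx":10,"dy":-1,"dz":60,"ax":0,"ay":0,"az":-0.8,"claw":5},{"dx":10,"dy":-1,"dz":69,"ax":0,"ay":0,"az":-0.8,"claw":5},{"dx":10,"dy":-1,"dz":72,"ax":0,"ay":0,"az":-0.8,"claw":5},{"dx":10,"dy":-1,"dz":72,"ax":0,"ay":0,"az":-0.8,"claw":5},{"dx":10,"dy":-1,"dz":72,"ax":0,"ay":0,"az":-0.8,"claw":5}]'
python3 - <<'E'
from h import *
tgt(.521,.39,.0075,96.5)
f=grab('scene','s5.png')
cv2.imwrite('pics/s5c.png',cv2.resize(f['image'][100:270,320:500],None,fx=3.5,fy=3.5,interpolation=cv2.INTER_CUBIC))
E
```

```text
clock: 5.68
position: [0.5229, 0.3914, 0.0133]
tool_rot: [3.141, -0.001, 1.684]
force: [-0.0, 0.8, -1.9]
grip_width: 0.015
t 5.68 pos [0.5229 0.3914 0.0133] d [-1.2 -2.1  5.8] rv [ 0.05 -0.04 -0.03] F [-0.   0.8 -1.9] w 15.0
```

View pics/s5c.png

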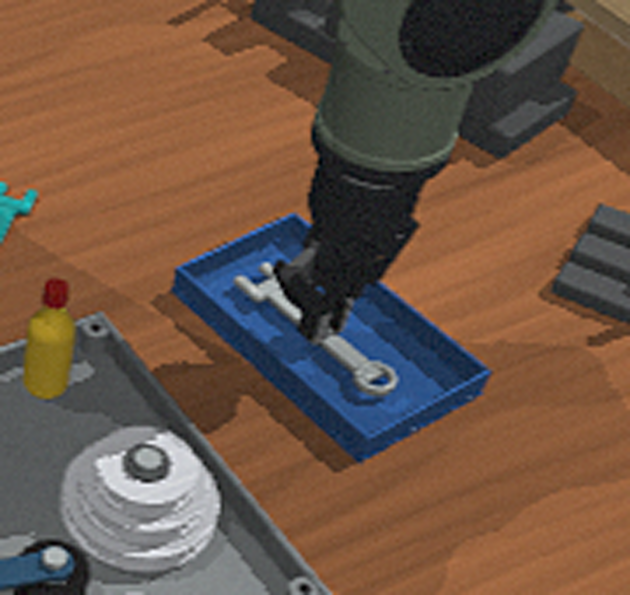

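```bash
python3 -m pendant '[{"dx":0,"dy":-1,"dz":3,"ax":0,"ay":0,"az":0,"claw":5},{"dx":0,"dy":-1,"dz":5,"ax":0,"ay":0,"az":0,"claw":5},{"dx":0,"dy":-1,"dz":5,"ax":0,"ay":0,"az":0,"claw":5},{"dx":0,"dy":-1,"dz":5,"ax":0,"ay":0,"az":0,"claw":45},{"dx":0,"dy":-1,"dz":5,"ax":0,"ay":0,"az":0,"claw":45},{"dx":0,"dy":-1,"dz":5,"ax":0,"ay":0,"az":0,"claw":45},{"dx":0,"dy":-1,"dz":5,"ax":0,"ay":0,"az":0,"claw":45}]'
python3 -m pendant '[{"dx":0,"dy":0,"dz":-10,"ax":0,"ay":0,"az":0,"claw":45},{"dx":0,"dy":0,"dz":-35,"ax":0,"ay":0,"az":0,"claw":45},{"dx":0,"dy":0,"dz":-70,"ax":0,"ay":0,"az":0,"claw":45},{"dx":0,"dy":0,"dz":-110,"ax":0,"ay":0,"az":0,"claw":45},{"dx":0,"dy":0,"dz":-150,"ax":0,"ay":0,"az":0,"claw":0},{"dx":0,"dy":0,"dz":-150,"ax":0,"ay":0,"az":0,"claw":0}]'
python3 - <<'E'
from h import *
tgt(.52,-.08,.16,0)
f=grab('scene','s6.png')
cv2.imwrite('pics/s6c.png',cv2.resize(f['image'][140:270,300:480],None,fx=4,fy=4,interpolation=cv2.INTER_CUBIC))
E
```

```text
clock: 6.32
position: [0.5216, 0.3908, 0.0074]
tool_rot: [3.142, -0.0, 1.684]
force: [-0.3, -0.1, 0.1]
grip_width: 0.0449
clock: 6.82
position: [0.5232, 0.3932, 0.1657]
tool_rot: [3.134, -0.005, 1.684]
force: [0.8, 0.7, 0.1]
grip_width: 0.0222
t 6.82 pos [0.5232 0.3932 0.1657] d [-469.9  -56.5    2.8] rv [ 7.000e-02 -5.900e-01  9.646e+01] F [0.8 0.7 0.1] w 22.2
```

View pics/s6c.png

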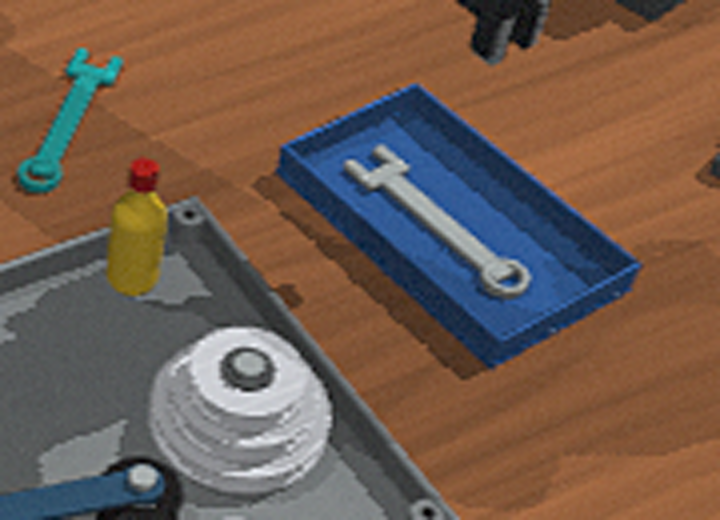

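```bash
python3 -m pendant '[{"dx":-455,"dy":-63,"dz":0,"ax":0,"ay":0,"az":96.5,"claw":0},{"dx":-455,"dy":-63,"dz":0,"ax":0,"ay":0,"az":96.5,"claw":0},{"dx":-455,"dy":-63,"dz":0,"ax":0,"ay":0,"az":96.5,"claw":0},{"dx":-455,"dy":-63,"dz":0,"ax":0,"ay":0,"az":96.5,"claw":0},{"dx":-455,"dy":-63,"dz":0,"ax":0,"ay":0,"az":96.5,"claw":0},{"dx":-455,"dy":-63,"dz":0,"ax":0,"ay":0,"az":96.5,"claw":0},{"dx":-455,"dy":-63,"dz":0,"ax":0,"ay":0,"az":96.5,"claw":0},{"dx":-455,"dy":-63,"dz":0,"ax":0,"ay":0,"az":96.5,"claw":0},{"dx":-455,"dy":-63,"dz":0,"ax":0,"ay":0,"az":96.5,"claw":0},{"dx":-455,"dy":-63,"dz":0,"ax":0,"ay":0,"az":96.5,"claw":0}]'
python3 -c "
from h import *
tgt(.512,-.065,.12,0)"
```

```text
clock: 7.7
position: [0.5106, -0.0278, 0.1575]
tool_rot: [3.142, 0.0, 0.428]
force: [1.2, -0.1, 0.1]
grip_width: 0.0003
t 7.7 pos [ 0.5106 -0.0278  0.1575] d [-14.2  34.4  37.5] rv [ 0.   0.  24.5] F [ 1.2 -0.1  0.1] w 0.3
```

```bash
python3 -m pendant '[{"dx":-14,"dy":34,"dz":20,"ax":0,"ay":0,"az":24.5,"claw":0},{"dx":-14,"dy":34,"dz":20,"ax":0,"ay":0,"az":24.5,"claw":0},{"dx":-14,"dy":34,"dz":20,"ax":0,"ay":0,"az":24.5,"claw":0},{"dx":-14,"dy":34,"dz":20,"ax":0,"ay":0,"az":24.5,"claw":0},{"dx":-14,"dy":34,"dz":20,"ax":0,"ay":0,"az":24.5,"claw":0},{"dx":-14,"dy":34,"dz":20,"ax":0,"ay":0,"az":24.5,"claw":0}]'
python3 - <<'E'
from h import *
tgt(.512,-.07,.028,0)
f=grab('scene','s7.png')
cv2.imwrite('pics/s7c.png',cv2.resize(f['image'][185:325,180:360],None,fx=4,fy=4,interpolation=cv2.INTER_CUBIC))
p=observe()['position']
for x in (-.015,0,.015):
  for y in (-.011,.011): print(x,y,((proj('scene',p+[x,y,0])-[180,185])*4).round(0))
E
```

```text
clock: 8.2
position: [0.5128, -0.0623, 0.1374]
tool_rot: [3.142, 0.0, 0.009]
force: [-0.1, 0.4, -0.1]
grip_width: 0.0002
t 8.2 pos [ 0.5128 -0.0623  0.1374] d [ -0.8   7.7 109.4] rv [0.   0.01 0.51] F [-0.1  0.4 -0.1] w 0.2
-0.015 -0.011 [[283. 110.]]
-0.015 0.011 [[318.  98.]]
0 -0.011 [[293. 128.]]
0 0.011 [[328. 116.]]
0.015 -0.011 [[303. 146.]]
0.015 0.011 [[339. 133.]]
```

View pics/s7c.png

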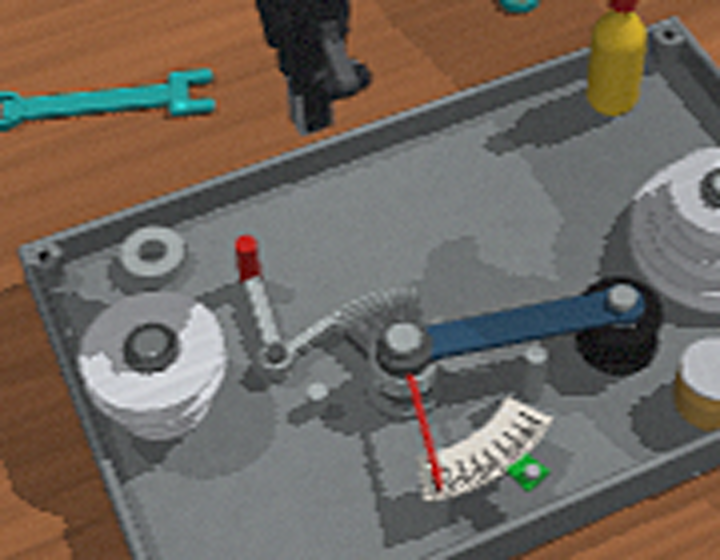

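```bash
python3 -m pendant '[{"dx":0,"dy":8,"dz":35,"ax":0,"ay":0,"az":0.5,"claw":0},{"dx":0,"dy":8,"dz":70,"ax":0,"ay":0,"az":0.5,"claw":0},{"dx":0,"dy":8,"dz":95,"ax":0,"ay":0,"az":0.5,"claw":0},{"dx":0,"dy":8,"dz":106,"ax":0,"ay":0,"az":0.5,"claw":0},{"dx":0,"dy":8,"dz":108,"ax":0,"ay":0,"az":0.5,"claw":0},{"dx":0,"dy":14,"dz":108,"ax":0,"ay":0,"az":0.5,"claw":0},{"dx":0,"dy":20,"dz":108,"ax":0,"ay":0,"az":0.5,"claw":0},{"dx":0,"dy":26,"dz":108,"ax":0,"ay":0,"az":0.5,"claw":0}]'
python3 - <<'E'
from h import *
tgt(.512,-.11,.028,0)
f=grab('scene','s8.png')
cv2.imwrite('pics/s8c.png',cv2.resize(f['image'][185:325,180:360],None,fx=4,fy=4,interpolation=cv2.INTER_CUBIC))
E
```

```text
clock: 8.92
position: [0.5139, -0.0895, 0.0307]
tool_rot: [3.141, -0.002, -0.003]
force: [-0.2, -0.4, 0.4]
grip_width: -0.0002
t 8.92 pos [ 0.5139 -0.0895  0.0307] d [-1.9 20.5  2.7] rv [ 0.03 -0.11 -0.15] F [-0.2 -0.4  0.4] w -0.2
```

View pics/s8c.png

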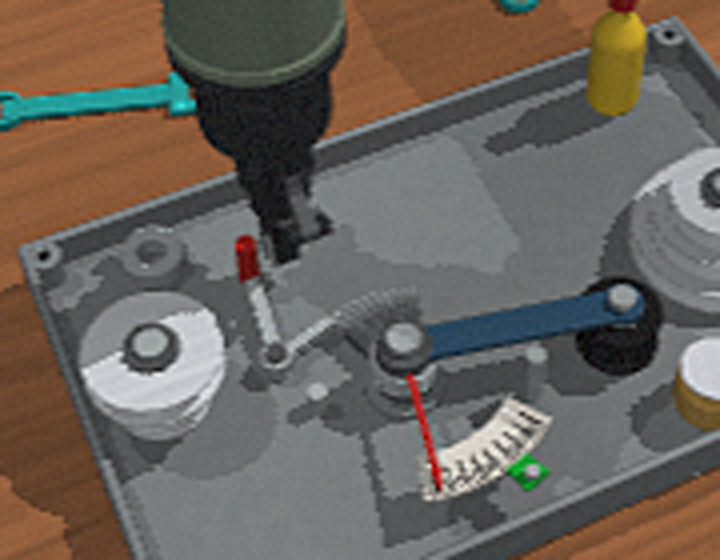

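```bash
python3 -m pendant '[{"dx":0,"dy":4,"dz":0,"ax":0,"ay":0,"az":0,"claw":0},{"dx":0,"dy":7,"dz":0,"ax":0,"ay":0,"az":0,"claw":0},{"dx":0,"dy":10,"dz":0,"ax":0,"ay":0,"az":0,"claw":0},{"dx":0,"dy":13,"dz":0,"ax":0,"ay":0,"az":0,"claw":0},{"dx":0,"dy":15,"dz":0,"ax":0,"ay":0,"az":0,"claw":0},{"dx":0,"dy":17,"dz":0,"ax":0,"ay":0,"az":0,"claw":0},{"dx":0,"dy":19,"dz":0,"ax":0,"ay":0,"az":0,"claw":0},{"dx":0,"dy":19,"dz":0,"ax":0,"ay":0,"az":0,"claw":0}]'
python3 - <<'E'
from h import *
tgt(.512,-.11,.028,0)
f=grab('scene','s9.png')
cv2.imwrite('pics/s9c.png',cv2.resize(f['image'][185:325,180:360],None,fx=4,fy=4,interpolation=cv2.INTER_CUBIC))
E
```

```text
clock: 9.63
position: [0.5131, -0.1079, 0.0293]
tool_rot: [3.142, -0.0, -0.003]
force: [0.0, 2.2, 1.7]
grip_width: 0.0002
t 9.63 pos [ 0.5131 -0.1079  0.0293] d [-1.1  2.1  1.3] rv [ 0.01 -0.01 -0.18] F [0.  2.2 1.7] w 0.2
```

View pics/s9c.png

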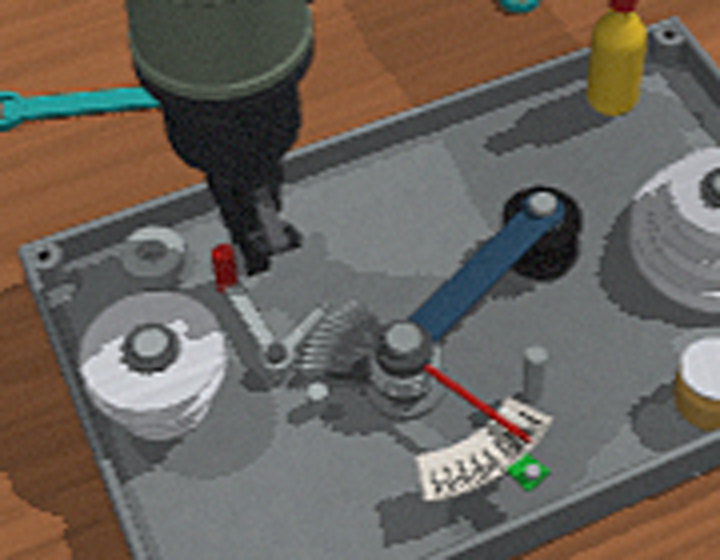

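The arm has released and is swinging home (roller at ~(540,210) in the crop). I hold the tail aside.

```bash
for i in 1 2; do python3 -m pendant '[{"dx":0,"dy":0,"dz":0,"ax":0,"ay":0,"az":0,"claw":0},{"dx":0,"dy":0,"dz":0,"ax":0,"ay":0,"az":0,"claw":0},{"dx":0,"dy":0,"dz":0,"ax":0,"ay":0,"az":0,"claw":0},{"dx":0,"dy":0,"dz":0,"ax":0,"ay":0,"az":0,"claw":0},{"dx":0,"dy":0,"dz":0,"ax":0,"ay":0,"az":0,"claw":0},{"dx":0,"dy":0,"dz":0,"ax":0,"ay":0,"az":0,"claw":0},{"dx":0,"dy":0,"dz":0,"ax":0,"ay":0,"az":0,"claw":0},{"dx":0,"dy":0,"dz":0,"ax":0,"ay":0,"az":0,"claw":0},{"dx":0,"dy":0,"dz":0,"ax":0,"ay":0,"az":0,"claw":0},{"dx":0,"dy":0,"dz":0,"ax":0,"ay":0,"az":0,"claw":0}]'; done
python3 - <<'E'
from h import *
f=grab('scene','s10.png')
cv2.imwrite('pics/s10c.png',cv2.resize(f['image'][185:325,180:360],None,fx=4,fy=4,interpolation=cv2.INTER_CUBIC))
E
```

```text
clock: 10.52
position: [0.513, -0.1076, 0.0293]
tool_rot: [-3.142, -0.0, -0.003]
force: [-0.4, 2.1, 1.5]
grip_width: -0.0002
clock: 11.35
position: [0.5131, -0.1075, 0.0293]
tool_rot: [3.142, -0.0, -0.003]
force: [-0.2, 2.0, 1.7]
grip_width: -0.0
```

View pics/s10c.png

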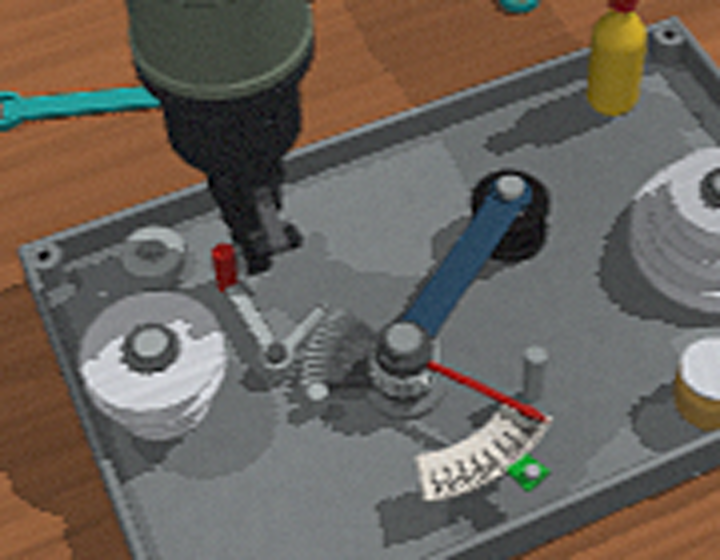

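```bash
python3 -m pendant '[{"dx":0,"dy":0,"dz":0,"ax":0,"ay":0,"az":0,"claw":0},{"dx":0,"dy":0,"dz":0,"ax":0,"ay":0,"az":0,"claw":0},{"dx":0,"dy":0,"dz":0,"ax":0,"ay":0,"az":0,"claw":0},{"dx":0,"dy":0,"dz":0,"ax":0,"ay":0,"az":0,"claw":0},{"dx":0,"dy":0,"dz":0,"ax":0,"ay":0,"az":0,"claw":0},{"dx":0,"dy":0,"dz":0,"ax":0,"ay":0,"az":0,"claw":0},{"dx":0,"dy":0,"dz":0,"ax":0,"ay":0,"az":0,"claw":0},{"dx":0,"dy":0,"dz":0,"ax":0,"ay":0,"az":0,"claw":0}]'
python3 - <<'E'
from h import *
old=cv2.imread('pics/s10.png')
f=grab('scene','s11.png')
print('diff',cv2.absdiff(old,f['image'])[220:330,260:340].max())
s=lambda x,y:(x/4+180,y/4+185)
piv=ray('scene',s(404,337),.063); r=ray('scene',s(510,186),.060); t=ray('scene',s(546,417),.048)
b=ray('scene',s(532,470),.049)
print(piv,r,t,b); d=r-piv; print('arm',np.degrees(np.arctan2(d[1],d[0])),np.hypot(*d[:2]))
d=t-piv; print('ptr',np.degrees(np.arctan2(d[1],d[0])),np.hypot(*d[:2]))
d=b-piv; print('band',np.degrees(np.arctan2(d[1],d[0])),np.hypot(*d[:2]))
E
```

```text
clock: 12.07
position: [0.513, -0.1076, 0.0293]
tool_rot: [3.142, -0.0, -0.003]
force: [-1.0, 2.3, 1.6]
grip_width: 0.0004
diff 25
[ 0.62274157 -0.0563295   0.063     ] [0.54909568 0.04962668 0.06      ] [ 0.69562269 -0.00403785  0.048     ] [ 0.72186682 -0.02685671  0.049     ]
arm 124.80161214070867 0.12903654559310762
ptr 35.659151394921814 0.08969991593262358
band 16.55872987800101 0.10341403238426457
```

```bash
cat >> h.py <<'E'
PIV=np.array([.620,-.058])
def rol(th): a=np.radians(124.6)-th; return PIV+.130*np.array([np.cos(a),np.sin(a)])
def push(th,yaw=-66,back=.0):
    n=np.array([-np.sin(np.radians(yaw)),np.cos(np.radians(yaw))]); return rol(th)-(.036+back)*n
E
python3 -m pendant '[{"dx":0,"dy":-8,"dz":0,"ax":0,"ay":0,"az":0,"claw":0},{"dx":0,"dy":-18,"dz":0,"ax":0,"ay":0,"az":0,"claw":0},{"dx":0,"dy":-30,"dz":0,"ax":0,"ay":0,"az":0,"claw":0},{"dx":0,"dy":-35,"dz":-30,"ax":0,"ay":0,"az":0,"claw":0},{"dx":0,"dy":-35,"dz":-65,"ax":0,"ay":0,"az":0,"claw":0},{"dx":0,"dy":-35,"dz":-70,"ax":0,"ay":0,"az":0,"claw":0}]'
python3 - <<'E'
from h import *
for th in (0,.15,.25,.314,.355): print(th,rol(th).round(4),push(th).round(4))
p=push(0,back=.012); print(p); tgt(*p,.09,-66)
E
```

```text
clock: 12.62
position: [0.5149, -0.0707, 0.1035]
tool_rot: [3.141, -0.004, -0.001]
force: [0.9, -0.3, 1.8]
grip_width: 0.0001
0 [0.5462 0.049 ] [0.5133 0.0344]
0.15 [0.563  0.0588] [0.5301 0.0442]
0.25 [0.5749 0.0639] [0.5421 0.0493]
0.314 [0.5828 0.0666] [0.55   0.0519]
0.355 [0.588 0.068] [0.5551 0.0534]
[0.50233013 0.02948437]
t 12.62 pos [ 0.5149 -0.0707  0.1035] d [ -12.7 -100.2   13.4] rv [-0.13 -0.24 65.96] F [ 0.9 -0.3  1.8] w 0.1
```

```bash
python3 -m pendant '[{"dx":-14,"dy":-100,"dz":5,"ax":0,"ay":0,"az":66,"claw":0},{"dx":-14,"dy":-100,"dz":5,"ax":0,"ay":0,"az":66,"claw":0},{"dx":-14,"dy":-100,"dz":5,"ax":0,"ay":0,"az":66,"claw":0},{"dx":-14,"dy":-100,"dz":5,"ax":0,"ay":0,"az":66,"claw":0},{"dx":-14,"dy":-100,"dz":5,"ax":0,"ay":0,"az":66,"claw":0},{"dx":-14,"dy":-100,"dz":5,"ax":0,"ay":0,"az":66,"claw":0},{"dx":-14,"dy":-100,"dz":5,"ax":0,"ay":0,"az":66,"claw":0},{"dx":-14,"dy":-100,"dz":5,"ax":0,"ay":0,"az":66,"claw":0},{"dx":-14,"dy":-100,"dz":5,"ax":0,"ay":0,"az":66,"claw":0},{"dx":-14,"dy":-100,"dz":5,"ax":0,"ay":0,"az":66,"claw":0}]'
python3 -m pendant '[{"dx":0,"dy":0,"dz":0,"ax":0,"ay":0,"az":0,"claw":0},{"dx":0,"dy":0,"dz":0,"ax":0,"ay":0,"az":0,"claw":0}]'
python3 - <<'E'
from h import *
p=push(0,back=.012); tgt(*p,.022,-66)
f=grab('scene','s12.png')
cv2.imwrite('pics/s12c.png',cv2.resize(f['image'][170:320,210:380],None,fx=4,fy=4,interpolation=cv2.INTER_CUBIC))
E
```

```text
clock: 13.45
position: [0.4991, 0.0287, 0.0944]
tool_rot: [-3.142, -0.0, -1.161]
force: [-0.3, 0.6, 0.4]
grip_width: 0.0003
clock: 13.62
position: [0.4992, 0.0284, 0.0943]
tool_rot: [3.142, -0.0, -1.151]
force: [-0.6, -1.2, -0.5]
grip_width: -0.0002
t 13.62 pos [0.4992 0.0284 0.0943] d [ 0.3 -3.3 72.3] rv [ 0.   -0.    0.02] F [-0.6 -1.2 -0.5] w -0.2
```

View pics/s12c.png

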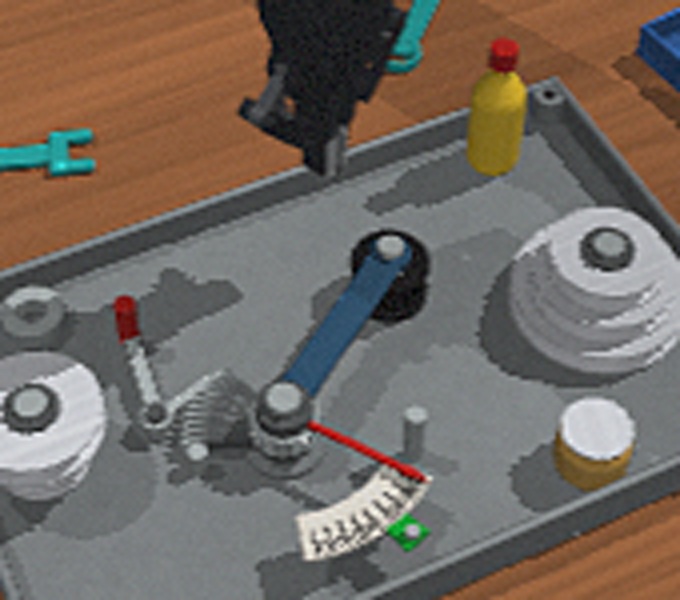

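```bash
python3 -m pendant '[{"dx":0,"dy":0,"dz":25,"ax":0,"ay":0,"az":0,"claw":0},{"dx":0,"dy":0,"dz":50,"ax":0,"ay":0,"az":0,"claw":0},{"dx":0,"dy":0,"dz":65,"ax":0,"ay":0,"az":0,"claw":0},{"dx":0,"dy":0,"dz":72,"ax":0,"ay":0,"az":0,"claw":0},{"dx":0,"dy":0,"dz":72,"ax":0,"ay":0,"az":0,"claw":0},{"dx":0,"dy":0,"dz":72,"ax":0,"ay":0,"az":0,"claw":0}]'
python3 - <<'E'
from h import *
for th in (0,.1,.2,.3,.355): tgt(*push(th),.022,-66)
E
```

```text
clock: 14.17
position: [0.4994, 0.0276, 0.0226]
tool_rot: [3.141, 0.0, -1.154]
force: [0.2, -0.9, -0.1]
grip_width: 0.0003
t 14.17 pos [0.4994 0.0276 0.0226] d [ -0.6 -15.4   0.6] rv [ 0.01  0.01 -0.11] F [ 0.2 -0.9 -0.1] w 0.3
t 14.17 pos [0.4994 0.0276 0.0226] d [ -2.3 -28.3   0.6] rv [ 0.01  0.01 -0.11] F [ 0.2 -0.9 -0.1] w 0.3
t 14.17 pos [0.4994 0.0276 0.0226] d [ -2.8 -41.3   0.6] rv [ 0.01  0.01 -0.11] F [ 0.2 -0.9 -0.1] w 0.3
t 14.17 pos [0.4994 0.0276 0.0226] d [ -2.  -54.2   0.6] rv [ 0.01  0.01 -0.11] F [ 0.2 -0.9 -0.1] w 0.3
t 14.17 pos [0.4994 0.0276 0.0226] d [ -1.  -61.3   0.6] rv [ 0.01  0.01 -0.11] F [ 0.2 -0.9 -0.1] w 0.3
```

Straight push along tool −y; first to about 0.25 rad and look.

```bash
python3 -m pendant '[{"dx":-1,"dy":-8,"dz":0,"ax":0,"ay":0,"az":0,"claw":0},{"dx":-1,"dy":-14,"dz":0,"ax":0,"ay":0,"az":0,"claw":0},{"dx":-2,"dy":-20,"dz":0,"ax":0,"ay":0,"az":0,"claw":0},{"dx":-2,"dy":-26,"dz":0,"ax":0,"ay":0,"az":0,"claw":0},{"dx":-2,"dy":-32,"dz":0,"ax":0,"ay":0,"az":0,"claw":0},{"dx":-2,"dy":-38,"dz":0,"ax":0,"ay":0,"az":0,"claw":0},{"dx":-2,"dy":-43,"dz":0,"ax":0,"ay":0,"az":0,"claw":0},{"dx":-2,"dy":-46,"dz":0,"ax":0,"ay":0,"az":0,"claw":0},{"dx":-2,"dy":-46,"dz":0,"ax":0,"ay":0,"az":0,"claw":0}]'
cat >> h.py <<'E'
def look(fn):
    f=grab('scene',fn+'.png'); cv2.imwrite(f'pics/{fn}c.png',cv2.resize(f['image'][220:320,240:360],None,fx=6.5,fy=6,interpolation=cv2.INTER_CUBIC)[:, :780])
    g=grab('top',fn+'t.png'); cv2.imwrite(f'pics/{fn}tc.png',cv2.resize(g['image'][135:250,200:375],None,fx=4.571428,fy=4.571428,interpolation=cv2.INTER_CUBIC))
E
python3 - <<'E'
from h import *
look('p1')
for th in (.25,.355): tgt(*push(th),.022,-66)
E
```

```text
clock: 14.92
position: [0.5407, 0.048, 0.0227]
tool_rot: [3.14, -0.0, -1.154]
force: [-6.4, -3.0, 3.8]
grip_width: 0.0
t 15.02 pos [0.5405 0.0479 0.0227] d [-0.7 -2.   0.7] rv [ 0.06 -0.   -0.15] F [-5.2 -3.3  4.5] w 0.0
t 15.02 pos [0.5405 0.0479 0.0227] d [  0.9 -15.6   0.7] rv [ 0.06 -0.   -0.15] F [-5.2 -3.3  4.5] w 0.0
```

View pics/p1c.png

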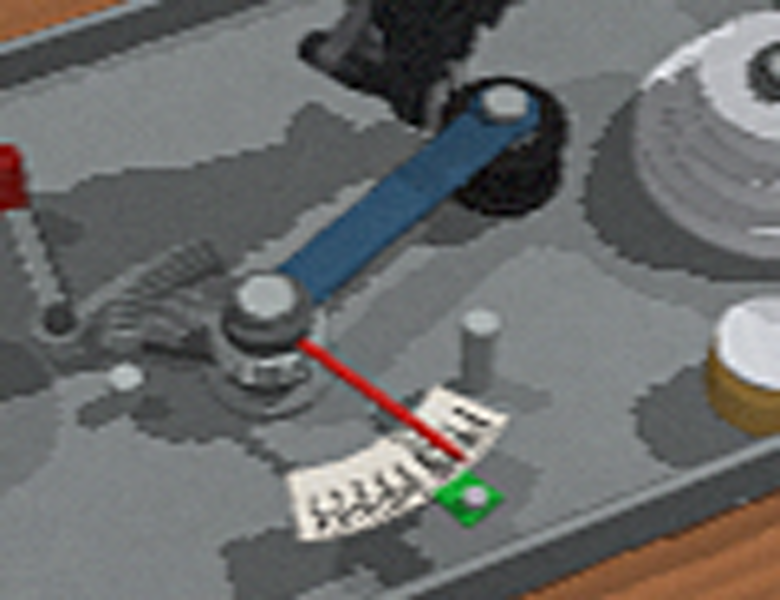

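View pics/p1tc.png

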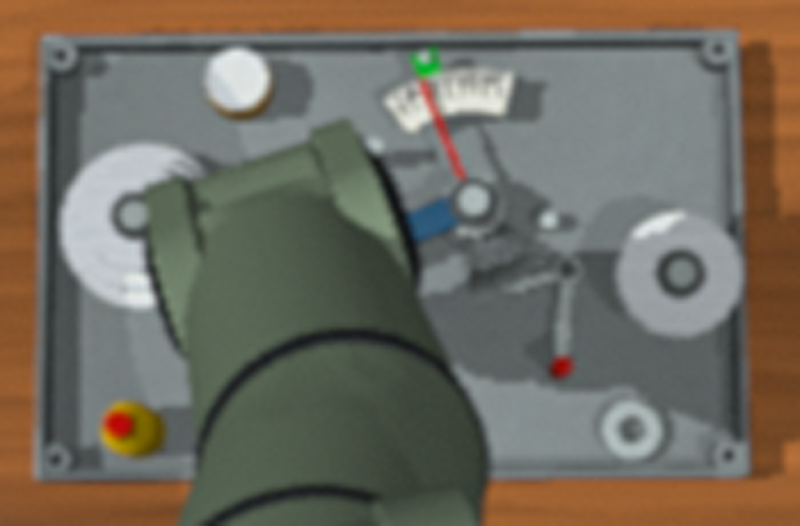

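```bash
cat >> h.py <<'E'
def ang(tip,piv,band,cam,f):
    q=[ray(cam,f(*p),z)[:2] for p,z in ((tip,.048),(piv,.063),(band,.049))]
    a=lambda d:np.degrees(np.arctan2(d[1],d[0]))
    t,b=a(q[0]-q[1]),a(q[2]-q[1]); home={'scene':35.66,'top':36.2}[cam]
    print(cam,'ptr-home deg',round(home-t,2),'rad',round(np.radians(home-t),3),'band-ptr',round(t-b,2),'tip r',np.linalg.norm(q[0]-q[1]))
s6=lambda x,y:(x/6.5+240,y/6+220)
E
python3 - <<'E'
from h import *
ang((464,457),(267,296),(477,497),'scene',s6)
ang((424,82),(474,200),(427,60),'top',tc)
E
```

```text
scene ptr-home deg 13.48 rad 0.235 band-ptr 5.59 tip r 0.0897257899519728
top ptr-home deg 15.49 rad 0.27 band-ptr 4.09 tip r 0.08812850903137125
```

```bash
python3 -m pendant '[{"dx":0,"dy":-5,"dz":0,"ax":0,"ay":0,"az":0,"claw":0},{"dx":0,"dy":-9,"dz":0,"ax":0,"ay":0,"az":0,"claw":0},{"dx":1,"dy":-12,"dz":0,"ax":0,"ay":0,"az":0,"claw":0},{"dx":1,"dy":-14,"dz":0,"ax":0,"ay":0,"az":0,"claw":0},{"dx":1,"dy":-14,"dz":0,"ax":0,"ay":0,"az":0,"claw":0},{"dx":1,"dy":-14,"dz":0,"ax":0,"ay":0,"az":0,"claw":0}]'
python3 - <<'E'
from h import *
look('p2')
for th in (.314,.355): tgt(*push(th),.022,-66)
E
```

```text
clock: 15.52
position: [0.5535, 0.0524, 0.0227]
tool_rot: [3.14, -0.0, -1.155]
force: [-7.0, -3.1, 4.5]
grip_width: -0.0002
t 15.62 pos [0.5535 0.0524 0.0227] d [-1.   3.4  0.8] rv [ 0.09 -0.   -0.16] F [-6.5 -2.7  4.3] w 0.2
t 15.62 pos [0.5535 0.0524 0.0227] d [-0.2 -1.8  0.7] rv [ 0.09 -0.   -0.16] F [-6.5 -2.7  4.3] w 0.2
```

View pics/p2c.png

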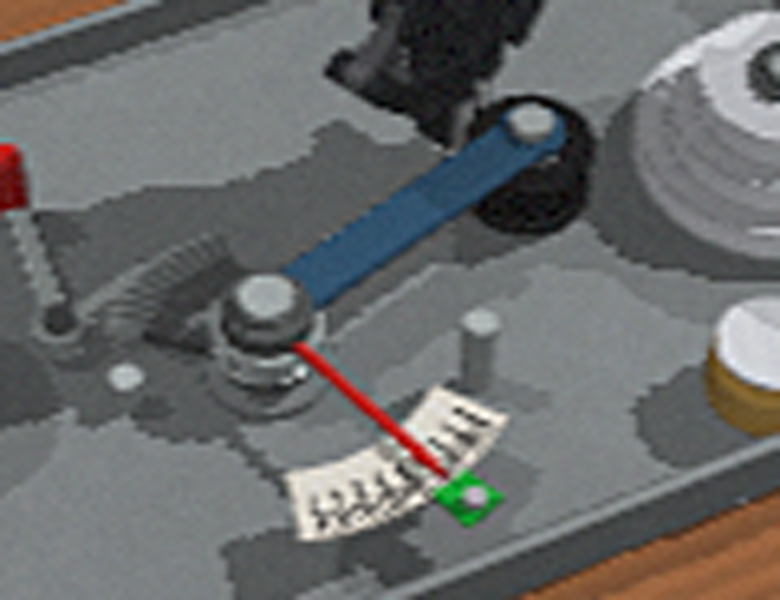

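View pics/p2tc.png

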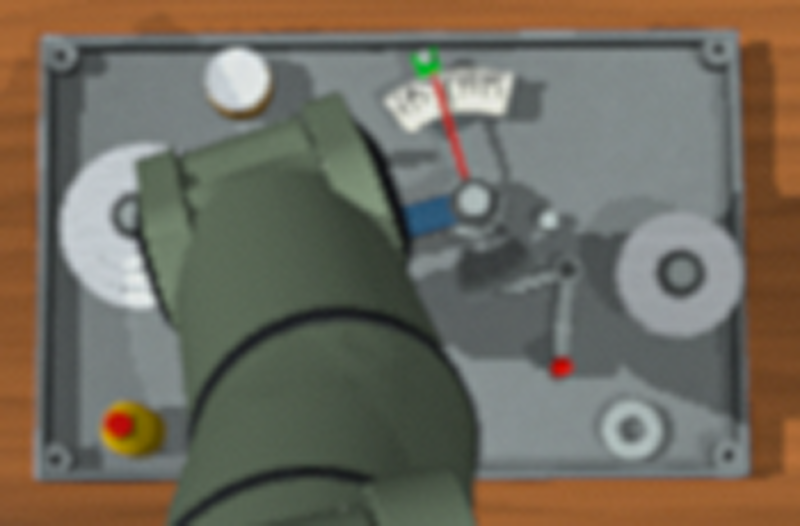

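Run:
```python
from h import *
ang((443,475),(267,296),(477,497),'scene',s6)
ang((438,80),(474,200),(427,60),'top',tc)
def armang(nut,piv):
    d=ray('scene',s6(*nut),.060)-ray('scene',s6(*piv),.063); print(124.8-np.degrees(np.arctan2(d[1],d[0])))
armang((534,122),(267,296)); armang((507,102),(267,296))
```

```text
scene ptr-home deg 20.12 rad 0.351 band-ptr -1.05 tip r 0.08987958656759278
top ptr-home deg 21.56 rad 0.376 band-ptr -1.97 tip r 0.08645589561949936
19.414146272324786
13.258769741393309
```

```bash
python3 -m pendant '[{"dx":0,"dy":2,"dz":0,"ax":0,"ay":0,"az":0,"claw":0},{"dx":0,"dy":4,"dz":0,"ax":0,"ay":0,"az":0,"claw":0},{"dx":0,"dy":7,"dz":0,"ax":0,"ay":0,"az":0,"claw":0},{"dx":0,"dy":12,"dz":0,"ax":0,"ay":0,"az":0,"claw":0},{"dx":0,"dy":20,"dz":0,"ax":0,"ay":0,"az":0,"claw":0},{"dx":0,"dy":30,"dz":0,"ax":0,"ay":0,"az":0,"claw":0},{"dx":0,"dy":30,"dz":-20,"ax":0,"ay":0,"az":0,"claw":0},{"dx":0,"dy":30,"dz":-55,"ax":0,"ay":0,"az":0,"claw":0},{"dx":0,"dy":30,"dz":-95,"ax":0,"ay":0,"az":0,"claw":0},{"dx":0,"dy":30,"dz":-130,"ax":0,"ay":0,"az":0,"claw":0}]'
python3 - <<'E'
from h import *
look('p3'); tgt(.5,.03,.15,-66)
E
```

```text
clock: 16.45
position: [0.5255, 0.0401, 0.1542]
tool_rot: [3.141, 0.0, -1.155]
force: [1.6, 0.9, 0.3]
grip_width: 0.0001
t 16.55 pos [0.5282 0.0404 0.1573] d [-1.9 30.1  7.1] rv [-0.41 -0.12 -0.19] F [ 1.  -0.1 -0.8] w 0.1
```

View pics/p3c.png

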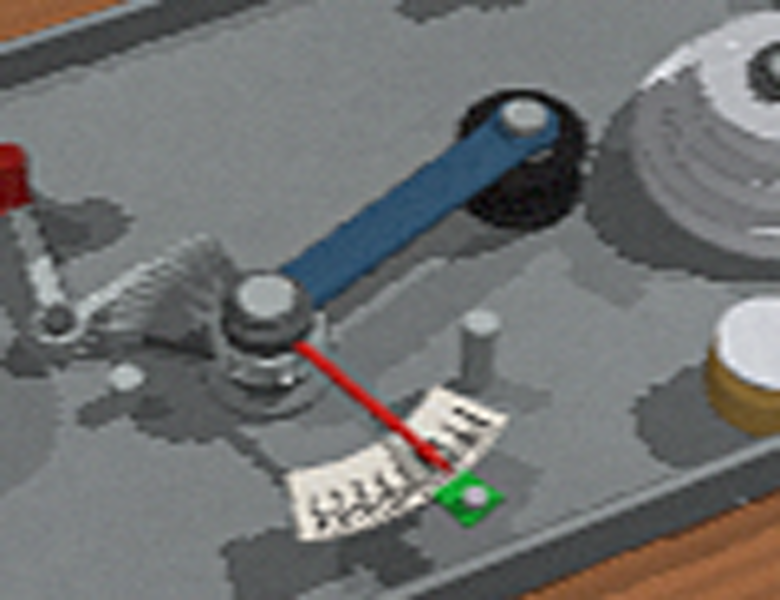

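View pics/p3tc.png

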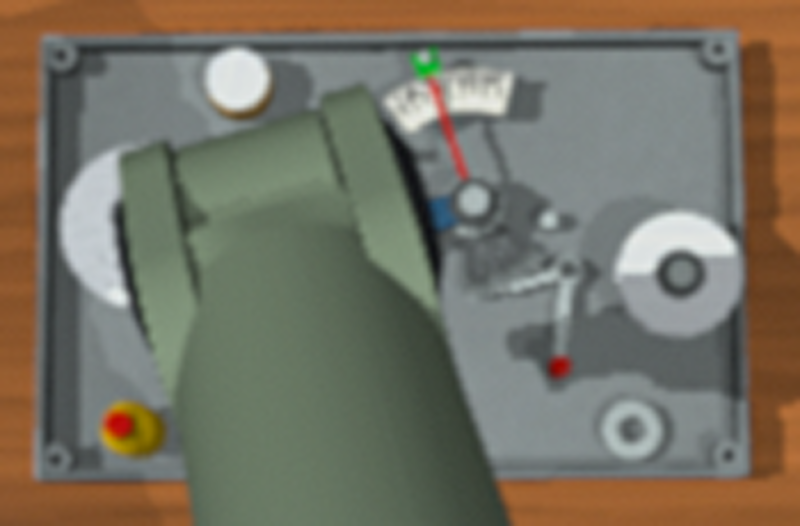

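```bash
python3 -m pendant '[{"dx":0,"dy":40,"dz":-20,"ax":0,"ay":0,"az":0,"claw":0},{"dx":0,"dy":80,"dz":-40,"ax":0,"ay":0,"az":0,"claw":0},{"dx":0,"dy":80,"dz":-40,"ax":0,"ay":0,"az":0,"claw":0},{"dx":0,"dy":80,"dz":-40,"ax":0,"ay":0,"az":0,"claw":0},{"dx":0,"dy":80,"dz":-40,"ax":0,"ay":0,"az":0,"claw":0},{"dx":0,"dy":80,"dz":-40,"ax":0,"ay":0,"az":0,"claw":0},{"dx":0,"dy":80,"dz":-40,"ax":0,"ay":0,"az":0,"claw":0},{"dx":0,"dy":80,"dz":-40,"ax":0,"ay":0,"az":0,"claw":0}]'
python3 - <<'E'
from h import *
ang((447,468),(267,296),(477,497),'scene',s6)
ang((434,80),(474,200),(427,60),'top',tc)
old=cv2.imread('pics/p3.png')
f=grab('scene','fin.png')['image']
cv2.imwrite('pics/finc.png',cv2.resize(f[280:310,290:325],None,fx=20,fy=20,interpolation=cv2.INTER_CUBIC))
o0=cv2.imread('pics/scene0.png')
for im in (o0,f):
    m=cv2.inRange(cv2.cvtColor(im,cv2.COLOR_BGR2HSV),(50,120,80),(72,255,255))[270:330,270:340]; print('green',[a.mean()for a in np.nonzero(m)],m.sum()//255)
E
```

```text
clock: 17.22
position: [0.4534, 0.0085, 0.1917]
tool_rot: [3.141, 0.0, -1.154]
force: [-0.2, -0.1, 0.4]
grip_width: 0.0002
scene ptr-home deg 18.19 rad 0.318 band-ptr 0.87 tip r 0.08871559900223253
top ptr-home deg 19.88 rad 0.347 band-ptr -0.3 tip r 0.08720312148344002
green [np.float64(32.853658536585364), np.float64(41.170731707317074)] 41
green [np.float64(32.88095238095238), np.float64(41.23809523809524)] 42
```

View pics/fin.png

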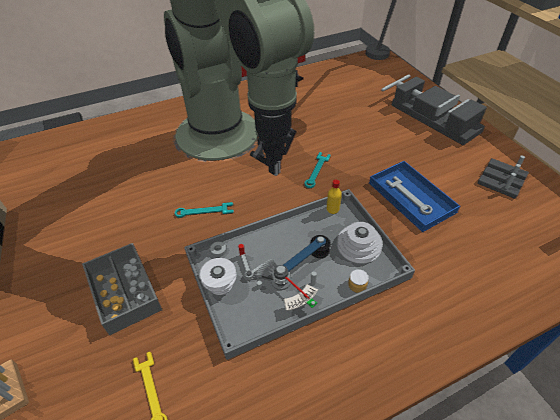

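View pics/finc.png

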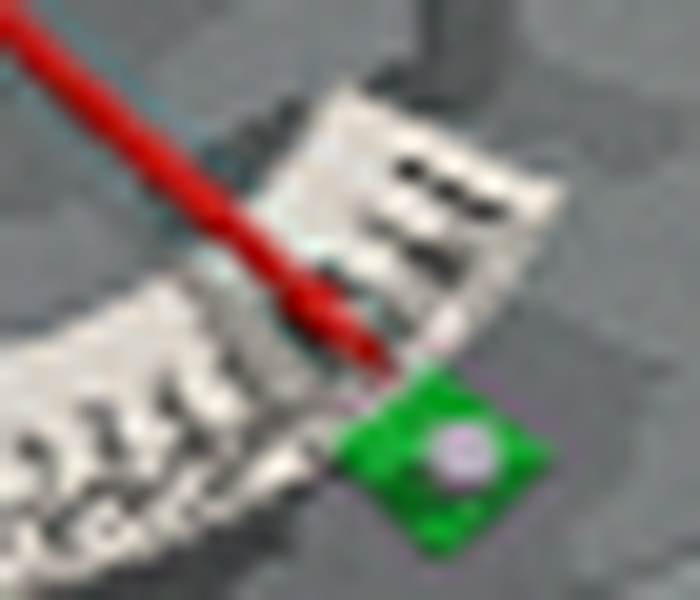

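The pointer meets the middle of the green band's inner edge. The band is unmoved, the spanner lies flat in the tray, and the bottle, tin and bearing are where they were. Handing in.

```bash
python3 -c "
from h import *
print(job_done())"
```

```text
the job is handed in; nothing more can be done
None
```

The job is done and handed in at 17.2 s of the 72 s allowed; no verdict was reported.

- **Spanner:** I gripped the bare steel spanner in the case, not the teal or yellow ones. I laid it flat, lengthwise, in the blue tray; the later pictures show it inside the walls.
- **Arm home:** I held the pawl's red tail aside until the arm stopped moving. The arm measured 124.8° against the expected 124.5° or so for home.
- **Arm set:** I pushed the roller round to about 0.35 rad and let go. The ratchet then held the arm at 0.318 rad by the scene camera, which fits the 0.314 notch.
- **Pointer in the band:** At the end the pointer was within 1° of the middle of the green band, which reaches 4.5° either side. The picture after backing off showed it still holding.
- **Left alone:** The green band is within 0.1 pixel of where it started. The oil bottle, screw tin and bearing look unmoved in the pictures; I did not measure them again.
- **Disagreements:** The two cameras differed by about 4 mm in absolute position. The top camera read the arm at 0.347 rad, from a home angle I had worked out rather than measured. Both cameras agreed on where the pointer stood against the band.

The highest force I read was about 11 N, while gripping the spanner.

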